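# Park one paint dolly and free the other

## Task

On the left of the bench stand two small wheeled dollies with red-ended brake levers. First push the brake lever of the dolly that carries the yellow paint pot fully down to lock it; then lift the brake lever of the dolly that carries the teal (blue-green) pot fully up to release it. Leave the yellow one's lever down and the teal one's lever up, and let go of both.

Things in the scene. Friction and masses are not known exactly. Their poses are not given: they have to be found in the camera images.
- grip_yellow (a point): Centre of the red ribbed barrel (22 mm diameter, 28 mm long) ending the brake lever of the dolly with the yellow-banded pot. Axes turn with the lever: x from barrel along the bar to the hinge line (90 mm away, 40 mm above the bench), y along the barrel and hinge, always level; z is up when the lever is down. Lever points from its dolly about to the robot's right. It starts up, to be pressed down.
- brake_yellow (a joint): Brake lever of the yellow pot's dolly, rad. 0: fully up (released), bar 43 degrees above level, barrel centre 101 mm above the bench. 0.75: fully down on its stop (locked), bar level, barrel centre 40 mm above the bench. Stiff friction hinge: about 2.5 N at the barrel moves it, it stays where left. The dolly, deck 90x84 mm, stays put; its pot's top is 98 mm high.
- grip_teal (a point): The same point, axes and sizes, of the same lever on the other dolly, whose pot has a teal (blue-green) band. It starts down, to be lifted up: the barrel can be pinched across its 28 mm length from above and turns in the grip as it goes round the hinge. The bar is 14 mm wide, with an 18 mm thick rubber foot below it, half-way along.
- brake_teal (a joint): Brake lever of the teal pot's dolly, rad, the same kind: 0 fully up (released), 0.75 fully down (locked). It starts down. A third such dolly, far to the right with a rust-red pot, is not part of the job. A desk lamp, 0.56 m tall, stands ahead and a little to the right of the robot: keep clear of it on the way.

How it is judged (in metres and radians):
On the way, in this order (a step that is already met when the one before it is completed fails the run):
1. the yellow pot's brake lever is pushed down (value of joint brake_yellow above 0.58 rad), for 0.2 s.
2. then the teal pot's brake lever is lifted up (value of joint brake_teal below 0.17 rad), for 0.2 s.
At the end, for the whole second after the job is handed in: The yellow pot's brake lever is down (within 0.17 rad, 10 degrees, of its lower stop) and the teal pot's brake lever is up (within 0.17 rad, 10 degrees, of its upper stop); the yellow one was locked before the teal one was released (value of joint brake_yellow above 0.58 rad and value of joint brake_teal below 0.17 rad); the robot touches nothing.
It also fails if it takes over 51 s, if anything falls off the work surface, if the arm or the gripper's body presses on something with over 40 N, if the wrist force passes 120 N, or if a joint passes its speed limit or range.

## Robot

A 6-joint arm with a two-finger parallel gripper is mounted at the origin on the work surface; the furniture and walls round the work are solid. World frame = base frame: x ahead of the robot, y to its left, z up, the work surface at z = 0. Lengths are in m, angles in degrees, forces in N, time in s.
With the tool pointing down it reaches from about 0.4 to 0.825 m from the base axis. Payload 7 kg.
Tool frame: the origin (TCP) lies on the centre line of the jaws, within the pads' length; the fingertips stand 19 mm ahead of it and the grasp point (between the pads) is the TCP; z points along the fingers, y is the line along which they close (so a half turn about z gives the same grasp; the last joint's range is limited). The gripper opens to 88 mm and grips with 3 to 60 N. Pads are 19 mm wide; open, the fingers measure 130 mm over their backs; the gripper's body (78 mm by 193 mm) begins 47 mm behind the grasp point.
Start: joints at [-54.081, 20.546, 0.682, 0, -70.136, -16.507], TCP at [0.224, -0.637, 0.246] pointing down, gripper open.
Joint ranges: [-176.03, 176.03], [-82.01, 121.73], [-58.28, 71.71], [-173.87, 95.51], [-174.79, -0.11], [-173.66, 173.66]. Speed limits (degrees/s): [136.94, 136.94, 172.46, 180, 180, 180].

## Interface

Orientations are given as [roll, pitch, yaw] about the fixed x, y, z axes, in that order (R = Rz(yaw) Ry(pitch) Rx(roll)).
In Python, from plant import * gives the robot as it stands. The module is installed in compiled form; this text tells all that it offers.
- The arm moves only by the tool play_rows, never from a script. Its argument "deltas" is a list of rows, each a list of 6 numbers: the shift along the world's x, y, z scaled (see below), then the turn, a rotation vector about the world's x, y, z scaled (see below). A call has 1 to 10 rows; each row shifts and turns the commanded pose from where the row before left it; what a row does not reach is not made up. The controller multiplies each number of a shift by 800 mm and each number of a turn by 180 degrees. A row lasts 1/10 s, in which the tool goes at most 50 mm and 8.59 degrees, less where a joint would pass 70% of its speed; a pose out of reach is approached as far as the arm can. A call with a number of a shift or a turn outside -1 to 1 is refused whole. A call with a gripper value outside its range is refused whole. "gripper" is the gripper command: -1 is shut, 1 is fully open, values between are in proportion, set as the call begins (left out, the last holds). The fingers move at their own pace and stop on an object; the grip force is fixed at half the most. Time passes only in rows, so rows that do not move let the fingers close. It gives the time, the measured TCP pose, the force, the opening and the grip force at its end, in the units of the state.
- get_obs(): the state, without advancing time (a new reading comes with each control period).
- snapshot(name): name is "scene" or "top" or "wrist"; returns (picture, depth): 384x512x3 uint8, blue, green, red; 384x512 float32, m along the optical axis (not along the pixel's ray), 0 where there is no reading.
- camera_model(name): a dict with "fx", "fy", "cx", "cy" (pixels), "world_to_cam" (4x4, takes a point from world to camera coordinates). Camera axes: x right, y down, z forward; pixel columns grow to the right and rows downward; lengths in m; the calibration is good to about 2 mm. A picture is of the moment at which its call begins: read the wrist's pose just before it. camera_model takes no time and is no camera call; for the wrist camera it gives the pose at the moment of the call.
- close_job(): hands the job in; it is judged then, once.
The state is a dict: "clock": time; "joint_pos": joint angles; "qvel": joint speeds; "tau": joint torques, N m; "tool_pos": TCP position; "orientation": TCP orientation; "force": force on the tool from outside, world axes, zero at the start; "moment": the same for the moment, N m; "opening": finger opening in m; "gripper_force": force on a finger pad.
Only numpy, scipy, OpenCV 4.12 (cv2) and the standard library are available. Lean on these libraries where they do the work, as an engineer would, in place of code of your own. Each camera call takes 0.05 s, during which the arm holds its last target. There are 200 camera calls.

## Working session

There is one attempt and no reset: what is moved stays moved. The work goes in short steps, Python scripts to look and compute and a tool call to move; the robot and the scene stay as the last step left them, time stands still between calls to the robot, and variables do not carry over. Pictures are saved under pics/ and viewed, at most 10 in all, crops included, and the job is handed in when it is done.

Besides the shell and the picture viewer there is one more tool, called after "Emit:" as name(argument=value, ...) on one line, values as JSON. play_rows: Moves the arm, as the interface text tells. Its arguments: {"type":"object","properties":{"deltas":{"type":"array","items":{"type":"array","items":{"type":"number","minimum":-1,"maximum":1}}},"gripper":{"type":"number"}},"required":["deltas"]}

```bash
mkdir -p pics; cat > h.py <<'E'
from plant import *
import numpy as np, cv2
def snap(n,f):
    m=camera_model(n); p,d=snapshot(n); cv2.imwrite('pics/'+f+'.png',p); np.savez('pics/'+f+'.npz',p=p,d=d,fx=m['fx'],fy=m['fy'],cx=m['cx'],cy=m['cy'],T=np.array(m['world_to_cam']))
    return p
def cloud(f):
    z=np.load('pics/'+f+'.npz'); d=z['d']; v,u=np.indices(d.shape)
    P=np.stack([(u-z['cx'])/z['fx']*d,(v-z['cy'])/z['fy']*d,d,np.ones_like(d)],-1)
    return z['p'],d,(P@np.linalg.inv(z['T']).T)[...,:3]
E
python3 - <<'E'
from h import *
a=snap('scene','s0');b=snap('top','t0')
cv2.imwrite('pics/both.png',np.vstack([a,b])[:, :].copy() if 0 else cv2.resize(np.hstack([a,b]),(800,300)))
for f in('s0','t0'):
    p,d,W=cloud(f); h=cv2.cvtColor(p,cv2.COLOR_BGR2HSV)
    for nm,lo,hi in(('red',0,8),('yel',20,34),('teal',80,100)):
        m=((h[...,0]>=lo)&(h[...,0]<=hi)&(h[...,1]>120)&(h[...,2]>60)&(d>0)).astype('uint8')
        n,l,st,c=cv2.connectedComponentsWithStats(m)
        for i in range(1,n):
            if st[i,4]>25: print(f,nm,c[i].round(),st[i,4],np.median(W[l==i],0).round(3),W[l==i].min(0).round(3),W[l==i].max(0).round(3))
E
```

```text
s0 red [489.  93.] 84 [ 0.354 -0.365  0.104] [ 0.204 -0.574 -0.002] [0.446 0.026 0.301]
s0 red [234. 162.] 154 [0.524 0.298 0.105] [0.516 0.283 0.09 ] [0.546 0.307 0.113]
s0 red [281. 215.] 164 [0.398 0.286 0.05 ] [ 0.387  0.243 -0.001] [0.458 0.295 0.056]
s0 red [338. 337.] 258 [0.162 0.387 0.033] [0.142 0.374 0.03 ] [0.179 0.401 0.036]
s0 red [368. 354.] 324 [0.115 0.375 0.033] [0.094 0.36  0.029] [0.136 0.39  0.036]
s0 red [326. 359.] 620 [0.151 0.428 0.031] [0.13  0.407 0.004] [0.171 0.437 0.036]
s0 red [355. 375.] 565 [0.108 0.413 0.032] [0.083 0.394 0.004] [0.128 0.427 0.035]
s0 yel [384. 144.] 201 [0.386 0.008 0.097] [ 0.344 -0.044  0.09 ] [0.426 0.059 0.101]
s0 yel [183. 195.] 101 [0.528 0.417 0.083] [0.517 0.403 0.081] [0.54  0.43  0.086]
s0 yel [406. 196.] 52 [0.297 0.026 0.022] [0.273 0.007 0.018] [0.322 0.048 0.025]
t0 red [261. 161.] 106 [0.528 0.293 0.108] [0.515 0.281 0.   ] [0.569 0.303 0.114]
t0 red [264. 217.] 89 [0.401 0.283 0.051] [ 0.387  0.272 -0.003] [0.421 0.292 0.056]
t0 red [358. 231.] 100 [0.368 0.063 0.097] [0.32  0.025 0.091] [0.413 0.101 0.102]
t0 red [221. 316.] 118 [0.161 0.384 0.033] [0.145 0.372 0.028] [0.178 0.396 0.037]
t0 red [206. 321.] 104 [0.15  0.42  0.032] [0.132 0.41  0.029] [0.168 0.43  0.036]
t0 red [225. 336.] 130 [0.114 0.373 0.033] [0.096 0.359 0.029] [0.131 0.386 0.037]
t0 red [210. 341.] 116 [0.102 0.408 0.033] [0.084 0.397 0.028] [0.122 0.419 0.036]
t0 yel [207. 166.] 143 [0.52  0.423 0.082] [0.505 0.406 0.079] [0.535 0.438 0.087]
t0 yel [382. 224.] 81 [0.381 0.006 0.098] [ 0.347 -0.038  0.093] [0.421 0.054 0.103]
```

View pics/both.png

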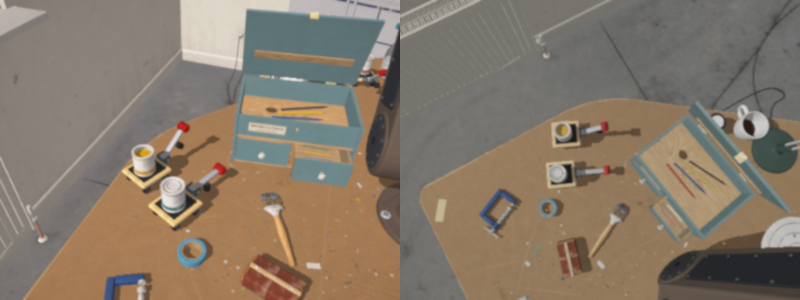

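```bash
python3 - <<'E'
from h import *
p,d,W=cloud('t0'); q,e,V=cloud('s0')
cv2.imwrite('pics/c.png',np.hstack([cv2.resize(p[130:260,180:310],(400,400),interpolation=2),cv2.resize(q[130:260,150:310],(400,325),interpolation=2)[:, :] if 0 else cv2.resize(q[120:260,150:290],(400,400),interpolation=2)]))
# max height map 10cm cells
X=np.concatenate([W[d>0],V[e>0]])
print('y:',[round(.6-.1*j,1) for j in range(15)])
for i in range(11):
    r=[]
    for j in range(15):
        x0=-.1+.1*i;y0=.6-.1*j
        s=X[(abs(X[:,0]-x0)<.05)&(abs(X[:,1]-y0)<.05)&(X[:,2]<1.2)]
        r.append(int(100*s[:,2].max()) if len(s) else -99)
    print(round(x0,1),r)
for nm,(A,D) in dict(t=(W,d),s=(V,e)).items():
  for lab,c in(('Y',(.525,.35)),('T',(.395,.35))):
    m=(D>0)&(abs(A[...,0]-c[0])<.055)&(A[...,1]<c[1]+.03)&(A[...,1]>.26)&(A[...,2]>.028)&(A[...,2]<.125)
    B=A[m]
    for y in np.arange(.265,.38,.01):
        s=B[abs(B[:,1]-y)<.005]
        if len(s)>2: print(nm,lab,round(y,3),len(s),np.median(s,0).round(3),s[:,0].min().round(3),s[:,0].max().round(3),s[:,2].max().round(3))
E
```

```text
y: [0.6, 0.5, 0.4, 0.3, 0.2, 0.1, -0.0, -0.1, -0.2, -0.3, -0.4, -0.5, -0.6, -0.7, -0.8]
-0.1 [-99, -99, -99, -99, -99, -99, -99, -99, -99, -99, -99, -99, -99, -99, -99]
0.0 [1, 3, 0, 0, 0, 1, -99, -99, -99, -99, -99, -99, -99, -99, -99]
0.1 [0, 0, 3, 1, 24, 45, 6, 1, -99, -99, -99, -99, -99, -99, -99]
0.2 [2, 0, 3, 2, 2, 54, 56, 0, 6, 6, -99, -99, -99, -99, -99]
0.3 [1, 3, 3, 1, 5, 15, 35, 35, 0, 6, 11, -99, -99, -99, -99]
0.4 [0, 10, 10, 5, 15, 15, 35, 35, 2, 2, 11, 12, 19, -99, -99]
0.5 [0, 4, 10, 11, 15, 35, 35, 8, 8, 31, 2, 9, 0, 0, -99]
0.6 [-99, 3, 4, 0, 0, 24, 18, 8, 8, 2, 0, -99, -99, -99, -99]
0.7 [-99, -99, -99, 0, 0, -99, -99, -99, -99, 0, 0, -99, -99, -99, -99]
0.8 [-76, -77, -99, -99, -99, -99, -99, -99, -99, -16, -15, -77, -76, -76, -76]
0.9 [-76, -76, -76, -76, -76, -77, -76, -76, -76, -76, -74, -76, -76, -76, -76]
t Y 0.285 49 [0.528 0.286 0.108] 0.516 0.543 0.114
t Y 0.295 56 [0.526 0.296 0.109] 0.515 0.543 0.113
t Y 0.305 53 [0.525 0.304 0.09 ] 0.518 0.541 0.107
t Y 0.315 29 [0.524 0.314 0.082] 0.52 0.534 0.088
t Y 0.325 24 [0.525 0.324 0.073] 0.519 0.534 0.078
t Y 
[... 1219 characters left out ...]
5 76 [0.52  0.355 0.048] 0.508 0.539 0.056
s Y 0.365 97 [0.521 0.365 0.045] 0.484 0.538 0.05
s Y 0.375 138 [0.514 0.374 0.037] 0.48 0.542 0.05
s T 0.275 37 [0.391 0.278 0.05 ] 0.388 0.415 0.054
s T 0.285 82 [0.397 0.286 0.052] 0.387 0.416 0.056
s T 0.295 76 [0.401 0.293 0.046] 0.388 0.416 0.053
s T 0.305 34 [0.399 0.305 0.045] 0.393 0.407 0.047
s T 0.315 36 [0.397 0.315 0.045] 0.391 0.405 0.047
s T 0.325 39 [0.395 0.326 0.044] 0.391 0.405 0.047
s T 0.335 37 [0.395 0.334 0.044] 0.39 0.404 0.046
s T 0.345 39 [0.395 0.345 0.044] 0.389 0.405 0.048
s T 0.355 34 [0.395 0.355 0.044] 0.388 0.402 0.046
s T 0.365 58 [0.391 0.366 0.046] 0.377 0.41 0.05
s T 0.375 102 [0.389 0.375 0.046] 0.375 0.407 0.05
```

View pics/c.png

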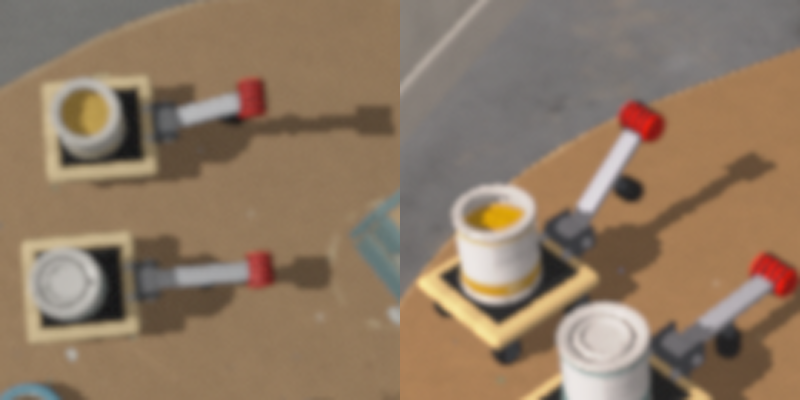

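View pics/t0.png

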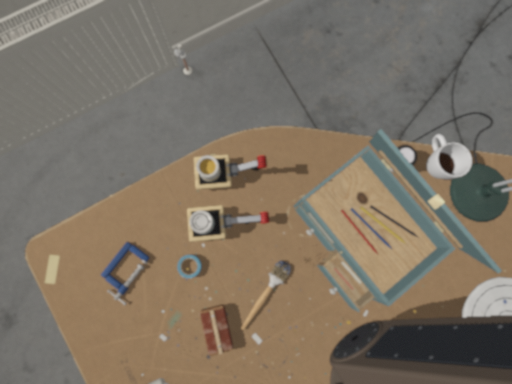

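Emit:
play_rows(deltas=[[0,0,0.0625,0,0,0],[0,0,0.0625,0,0,0],[0,0,0.0625,0,0,0],[0,0,0.0625,0,0,0],[-0.01,0.03,0.05,0,0,0],[-0.01,0.03,0.05,0,0,0],[-0.01,0.03,0.05,0,0,0],[-0.01,0.03,0.05,0,0,0],[-0.01,0.03,0.05,0,0,0],[0,0,0,0,0,0]], gripper=-1)

```text
clock: 1.1
tool_pos: [0.182, -0.5143, 0.6532]
orientation: [-179.3, 0.1, -160.6]
force: [0.5, -0.2, 0.9]
opening: 0.0133
gripper_force: 0.0
```

```bash
python3 - <<'E'
from h import *
o=get_obs(); print(o['clock'],o['tool_pos'],o['orientation'],o['joint_pos'])
b=snap('wrist','w1');a=snap('top','t1');s=snap('scene','s1')
cv2.imwrite('pics/w1b.png',cv2.resize(np.vstack([np.hstack([a,b]),np.hstack([s,s*0])]),(800,600)))
for f in('w1','t1','s1'):
    p,d,W=cloud(f); m=(d>0)&(W[...,2]>.12)&(W[...,2]<.9)&(W[...,0]>.2)&(W[...,0]<.8)&(W[...,1]>-.6)&(W[...,1]<-.05)
    X=W[m]; print(f,len(X))
    for z in np.arange(.15,.8,.1):
        s=X[abs(X[:,2]-z)<.05]
        if len(s)>3: print(round(z,2),len(s),s.min(0).round(2),s.max(0).round(2),np.median(s,0).round(2))
E
```

```text
1.1 [ 0.18196265 -0.51434538  0.65321611] [-1.79318411e+02  1.17519515e-01 -1.60637193e+02] [ -49.84250009    9.38008235   37.63071668    0.1490426  -117.57164372
  -20.72562357]
w1 3358
0.15 614 [ 0.26 -0.58  0.12] [ 0.43 -0.05  0.2 ] [ 0.32 -0.12  0.15]
0.25 16 [ 0.31 -0.13  0.22] [ 0.32 -0.12  0.24] [ 0.31 -0.12  0.23]
0.35 28 [ 0.29 -0.1   0.34] [ 0.3  -0.08  0.35] [ 0.29 -0.09  0.35]
0.45 2190 [ 0.26 -0.25  0.42] [ 0.32 -0.16  0.49] [ 0.28 -0.22  0.45]
0.75 509 [ 0.2  -0.59  0.7 ] [ 0.21 -0.59  0.71] [ 0.2  -0.59  0.71]
t1 1852
0.15 955 [ 0.26 -0.28  0.12] [ 0.49 -0.05  0.2 ] [ 0.35 -0.09  0.15]
0.25 476 [ 0.3  -0.13  0.2 ] [ 0.4  -0.05  0.3 ] [ 0.35 -0.08  0.24]
0.35 421 [ 0.29 -0.1   0.3 ] [ 0.37 -0.05  0.35] [ 0.32 -0.07  0.35]
s1 6102
0.15 2400 [ 0.26 -0.57  0.12] [ 0.44 -0.05  0.2 ] [ 0.37 -0.09  0.15]
0.25 2459 [ 0.3 -0.3  0.2] [ 0.49 -0.05  0.3 ] [ 0.35 -0.09  0.25]
0.35 1243 [ 0.29 -0.3   0.3 ] [ 0.49 -0.05  0.35] [ 0.32 -0.08  0.33]
```

View pics/w1b.png

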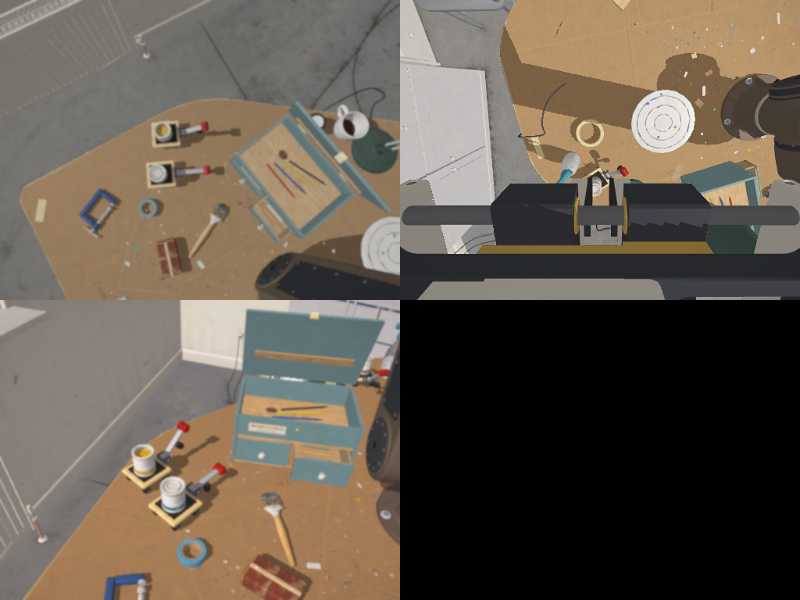

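Emit:
play_rows(deltas=[[0.057,0.026,0.02,0,0,0.021],[0.057,0.026,0.02,0,0,0.021],[0.049,0.034,0,0,0,0.021],[0.049,0.034,0,0,0,0.021],[0.042,0.042,0,0,0,0.021],[0.042,0.042,0,0,0,0.021],[0.034,0.049,0,0,0,0.021],[0.034,0.049,0,0,0,0.021],[0.026,0.054,0,0,0,0.021],[0.026,0.054,0,0,0,0.021]])

```text
clock: 2.25
tool_pos: [0.5144, -0.1888, 0.6736]
orientation: [179.8, -0.1, -122.6]
force: [1.1, -1.0, 0.5]
opening: 0.0006
gripper_force: 0.0
```

Emit:
play_rows(deltas=[[0.016,0.058,0,0,0,0.021],[0.016,0.058,0,0,0,0.021],[0.005,0.06,0,0,0,0.021],[0.005,0.06,0,0,0,0.021],[-0.005,0.06,0,0,0,0.021],[-0.005,0.06,0,0,0,0.021],[-0.016,0.058,0,0,0,0.021],[-0.016,0.058,0,0,0,0.021],[-0.026,0.054,0,0,0,0.021],[-0.026,0.054,0,0,0,0.021]])

```text
clock: 3.25
tool_pos: [0.4707, 0.2759, 0.6735]
orientation: [179.8, -0.2, -84.8]
force: [1.9, 0.6, 0.2]
opening: 0.0006
gripper_force: 0.0
```

Emit:
play_rows(deltas=[[0.01,0.003,-0.06,0,0,0],[0.01,0.003,-0.06,0,0,0],[0.01,0.003,-0.06,0,0,0],[0.01,0.003,-0.06,0,0,0],[0.01,0.003,-0.06,0,0,0],[0.01,0.003,-0.06,0,0,0],[0.01,0,-0.06,0,0,0],[0,0,0,0,0,0]])

```text
clock: 4.05
tool_pos: [0.5243, 0.2856, 0.3304]
orientation: [179.2, -0.5, -85.1]
force: [0.2, 0.2, -0.4]
opening: 0.0006
gripper_force: 0.0
```

```bash
python3 - <<'E'
from h import *
o=get_obs(); print(o['clock'],o['tool_pos'],o['orientation'],o['joint_pos'])
b=snap('wrist','w2')
p,d,W=cloud('w2'); h=cv2.cvtColor(p,cv2.COLOR_BGR2HSV)
m=(((h[...,0]<=8)|(h[...,0]>174))&(h[...,1]>120)&(h[...,2]>60)&(d>0)).astype('uint8')
n,l,st,c=cv2.connectedComponentsWithStats(m)
for i in range(1,n):
    if st[i,4]>40: 
        X=W[l==i];X=X[X[:,2]>.03]
        if len(X): print(c[i].round(),st[i,4],np.median(X,0).round(4),np.percentile(X,2,0).round(4),np.percentile(X,98,0).round(4), np.degrees(cv2.minAreaRect(X[:,:2].astype('float32'))[2]*0+np.arctan2(*np.linalg.svd(X[:,:2]-X[:,:2].mean(0),full_matrices=False)[2][0][::-1])))
for f in('s1','t1','w2'):
    p,d,W=cloud(f); X=W[(d>0)&(W[...,2]>.1)&(W[...,2]<.3)&(W[...,0]>.25)&(W[...,0]<.65)&(W[...,1]>.1)&(W[...,1]<.28)]
    print(f,[(round(x,2),X[abs(X[:,0]-x)<.01][:,1].max().round(3)) for x in np.arange(.26,.64,.02) if (abs(X[:,0]-x)<.01).sum()>2])
E
```

```text
4.05 [0.52429158 0.28557225 0.33039742] [179.21089418  -0.49426393 -85.05982815] [ 47.21073921  11.37004899  -0.91611732  -0.1683611  -78.63024817
 -42.23946033]
[376.  16.] 274 [0.3956 0.0849 0.097 ] [0.3705 0.066  0.0947] [0.4191 0.1043 0.0989] 38.676041574406185
[330. 169.] 221 [0.406  0.2816 0.0496] [0.3896 0.2726 0.0366] [0.4166 0.2934 0.0528] -169.69749259699853
[254. 177.] 52 [0.5245 0.2893 0.1074] [0.522  0.2822 0.1009] [0.5276 0.301  0.1097] 98.16487208343445
[241. 177.] 57 [0.5421 0.2917 0.1073] [0.5398 0.2841 0.0998] [0.5449 0.3042 0.1101] 95.47218848924835
[245. 178.] 48 [0.5364 0.2921 0.1071] [0.5343 0.2834 0.1012] [0.5385 0.3042 0.1096] 94.43276521128122
[249. 178.] 51 [0.5307 0.2922 0.1079] [0.5277 0.2829 0.1009] [0.533  0.3018 0.11  ] 96.93328251940389
[258. 178.] 48 [0.5189 0.29   0.1071] [0.5167 0.282  0.1004] [0.5208 0.3027 0.11  ] 94.46418971283913
[476. 227.] 288 [0.1249 0.3701 0.0313] [0.0984 0.3615 0.0301] [0.1342 0.3916 0.0337] 35.77234915546744
[450. 233.] 387 [0.1638 0.3877 0.0317] [0.1454 0.3747 0.0302] [0.1795 0.4012 0.034 ] 28.451415091451025
[453. 254.] 
[... 794 characters left out ...]
 (np.float64(0.42), np.float64(0.2)), (np.float64(0.44), np.float64(0.206)), (np.float64(0.46), np.float64(0.185)), (np.float64(0.48), np.float64(0.162)), (np.float64(0.5), np.float64(0.137)), (np.float64(0.52), np.float64(0.111))]
w2 [(np.float64(0.3), np.float64(0.104)), (np.float64(0.32), np.float64(0.121)), (np.float64(0.34), np.float64(0.136)), (np.float64(0.36), np.float64(0.153)), (np.float64(0.38), np.float64(0.169)), (np.float64(0.4), np.float64(0.185)), (np.float64(0.42), np.float64(0.202)), (np.float64(0.44), np.float64(0.208)), (np.float64(0.46), np.float64(0.192)), (np.float64(0.48), np.float64(0.167)), (np.float64(0.5), np.float64(0.142)), (np.float64(0.52), np.float64(0.118))]
```

View pics/w2.png

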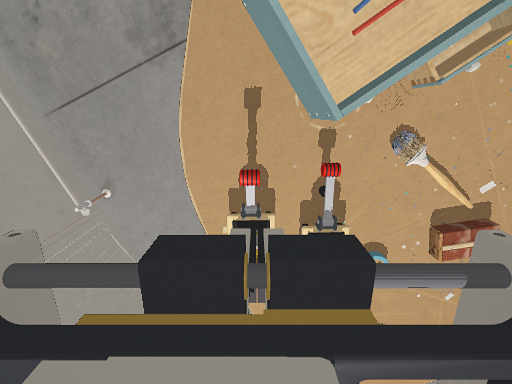

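Emit:
play_rows(deltas=[[0.002,0.002,-0.056,0,0,0],[0.002,0.002,-0.056,0,0,0],[0.002,0.002,-0.056,0,0,0],[0.002,0.001,-0.05,0,0,0],[0,0,-0.016,0,0,0],[0,-0.005,-0.016,0,0,0],[0,-0.008,-0.016,0,0,0],[0,-0.006,-0.016,0,0,0],[0,-0.003,-0.016,0,0,0],[0,-0.001,-0.016,0,0,0]])

```text
clock: 5.1
tool_pos: [0.5346, 0.2746, 0.0904]
orientation: [-179.8, 0.1, -85.0]
force: [0.7, -2.9, 3.2]
opening: 0.0005
gripper_force: 1.7
```

Emit:
play_rows(deltas=[[0,0,-0.004,0,0,0],[0,0,0,0,0,0],[0,0,0,0,0,0]])

```text
clock: 5.4
tool_pos: [0.5335, 0.2755, 0.0859]
orientation: [-180.0, 0.0, -85.0]
force: [-0.8, -0.1, -0.4]
opening: 0.0002
gripper_force: 0.0
```

Emit:
play_rows(deltas=[[0,-0.003,-0.009,0,0,0],[0,-0.001,-0.008,0,0,0],[0,0,-0.002,0,0,0],[0,0,0,0,0,0]])

```text
clock: 5.8
tool_pos: [0.5335, 0.2718, 0.0702]
orientation: [-180.0, -0.0, -85.0]
force: [1.3, 0.2, 1.8]
opening: 0.0005
gripper_force: 0.6
```

Emit:
play_rows(deltas=[[0,0,-0.002,0,0,0],[0,0,0,0,0,0],[0,0,0,0,0,0]])

```text
clock: 6.1
tool_pos: [0.5336, 0.2718, 0.0697]
orientation: [-180.0, 0.0, -85.0]
force: [-0.7, -0.7, 9.6]
opening: 0.0003
gripper_force: 4.7
```

Emit:
play_rows(deltas=[[0,0,0.03,0,0,0],[0,0,0.06,0,0,0],[-0.03,0,0.05,0,0,0],[-0.05,0,0.02,0,0,0],[-0.05,0.005,0,0,0,0],[-0.035,0.005,0,0,0,0],[0,0,0,0,0,0]], gripper=0.0)

```text
clock: 6.8
tool_pos: [0.3984, 0.2792, 0.197]
orientation: [179.9, 0.0, -84.9]
force: [0.7, 1.1, 0.2]
opening: 0.0431
gripper_force: 0.0
```

```bash
python3 - <<'E'
from h import *
o=get_obs(); print(o['clock'],o['tool_pos'],o['opening'])
print(np.linalg.inv(camera_model('wrist')['world_to_cam'])[:3,3])
snap('wrist','w3');snap('scene','s3');snap('top','t3')
for f in('w3','s3','t3'):
    p,d,W=cloud(f); h=cv2.cvtColor(p,cv2.COLOR_BGR2HSV)
    m=((h[...,0]<=8)|(h[...,0]>174))&(h[...,1]>120)&(h[...,2]>60)&(d>0)&(W[...,2]>.03)&(W[...,1]>.24)&(W[...,1]<.32)
    for x in(.53,.402):
        X=W[m&(abs(W[...,0]-x)<.04)]
        if len(X)>5: print(f,x,len(X),np.median(X,0).round(4),np.percentile(X,2,0).round(4),np.percentile(X,98,0).round(4))
E
```

```text
6.8 [0.39839476 0.27918475 0.1969723 ] 0.04313916686995205
[0.40608264 0.19936089 0.33500221]
w3 0.53 484 [0.528  0.2696 0.0474] [0.5181 0.2607 0.0324] [0.5457 0.2808 0.0505]
w3 0.402 378 [0.4025 0.2806 0.05  ] [0.3891 0.2723 0.0413] [0.416  0.2923 0.0525]
s3 0.53 131 [0.5245 0.2748 0.0474] [0.5186 0.2629 0.0339] [0.5461 0.2815 0.052 ]
s3 0.402 152 [0.3964 0.287  0.0497] [0.3881 0.2739 0.0353] [0.4153 0.2937 0.0545]
```

Emit:
play_rows(deltas=[[0,0,0,0,0,0.0456],[0,0,0,0,0,0.0456],[0,0,0,0,0,0.0456],[0,0,0,0,0,0.0456],[0,0,0,0,0,0.0456],[0,0,0,0,0,0.0456],[0,0,0,0,0,0.0456],[0,0,0,0,0,0.0456],[0,0,0,0,0,0.0456],[0,0,0,0,0,0.0456]], gripper=0.2)

```text
clock: 7.95
tool_pos: [0.4022, 0.2794, 0.1961]
orientation: [179.9, 0.0, -2.6]
force: [-0.3, -0.0, -0.0]
opening: 0.0525
gripper_force: 0.0
```

Emit:
play_rows(deltas=[[0,0,0,0,0,0.0456],[0,0,0,0,0,0.0456],[0,0,0,0,0,0.0456],[0,0,0,0,0,0.0456],[0,0,0,0,0,0.0456],[0,0,0,0,0,0.0456],[0,0,0,0,0,0.0456],[0,0,0,0,0,0.0456],[0,0,0,0,0,0.0456],[0,0,0,0,0,0.0456]])

```text
clock: 8.95
tool_pos: [0.4022, 0.2794, 0.1961]
orientation: [-180.0, 0.1, 79.4]
force: [0.2, 0.3, -0.1]
opening: 0.053
gripper_force: 0.0
```

Emit:
play_rows(deltas=[[0,0,0,0,0,0.0456],[0,0,0,0,0,0.0456],[0,0,0,0,0,0],[0,0,0,0,0,0]])

```text
clock: 9.35
tool_pos: [0.4019, 0.2795, 0.1963]
orientation: [-180.0, 0.0, 95.3]
force: [-1.1, -0.1, 0.6]
opening: 0.0525
gripper_force: 0.0
```

Emit:
play_rows(deltas=[[0,0.004,-0.05,0,0,0],[0,0,-0.05,0,0,0],[0,0,-0.04,0,0,0],[0,0,-0.03,0,0,0],[0,0,-0.02,0,0,0],[0,0,-0.004,0,0,0],[0,0,0,0,0,0]])

```text
clock: 10.05
tool_pos: [0.4015, 0.2827, 0.0412]
orientation: [-180.0, 0.1, 95.5]
force: [-0.5, 0.1, 0.7]
opening: 0.0525
gripper_force: 0.0
```

Emit:
play_rows(deltas=[[0,0,0,0,0,0],[0,0,0,0,0,0],[0,0,0,0,0,0],[0,0,0,0,0,0],[0,0,0,0,0,0],[0,0,0,0,0,0]], gripper=-1)

```text
clock: 10.65
tool_pos: [0.402, 0.2833, 0.0421]
orientation: [179.9, -0.0, 95.6]
force: [4.3, -1.5, 3.7]
opening: 0.0281
gripper_force: 30.0
```

Emit:
play_rows(deltas=[[0,0.001,0.0141,0,0,0],[0,0.0026,0.0136,0,0,0],[-0.0004,0.0044,0.0135,0,0,0],[-0.0006,0.006,0.0128,0,0,0],[-0.0007,0.0074,0.0118,0,0,0],[-0.0008,0.009,0.011,0,0,0],[0,0,0,0,0,0],[0,0,0,0,0,0],[0,0,0,0,0,0]])

```text
clock: 11.55
tool_pos: [0.3996, 0.3074, 0.1033]
orientation: [180.0, -0.0, 95.6]
force: [1.6, -0.6, 5.7]
opening: 0.0278
gripper_force: 30.0
```

Emit:
play_rows(deltas=[[0,0,0,0,0,0],[0,0,0,0,0,0],[0,0,0,0,0,0],[0,0,0,0,0,0]], gripper=0.2)

```text
clock: 11.95
tool_pos: [0.3991, 0.307, 0.1027]
orientation: [-180.0, 0.0, 95.6]
force: [-0.2, 0.4, 0.4]
opening: 0.051
gripper_force: 0.0
```

Emit:
play_rows(deltas=[[0,0,0.02,0,0,0],[0,0,0.05,0,0,0],[0,0,0.06,0,0,0],[0,0,0.06,0,0,0],[0,0,0,0,0,0],[0,0,0,0,0,0]])

```text
clock: 12.55
tool_pos: [0.3994, 0.3076, 0.2561]
orientation: [179.9, -0.1, 95.6]
force: [0.0, -0.8, -1.8]
opening: 0.0522
gripper_force: 0.0
```

```bash
python3 - <<'E'
from h import *
o=get_obs(); print(o['clock'],o['tool_pos'],o['force'])
a=snap('top','t4');b=snap('scene','s4')
for f in('s4','t4'):
    p,d,W=cloud(f); h=cv2.cvtColor(p,cv2.COLOR_BGR2HSV)
    m=((h[...,0]<=8)|(h[...,0]>174))&(h[...,1]>120)&(h[...,2]>60)&(d>0)&(W[...,2]>.03)&(W[...,1]>.24)&(W[...,1]<.34)
    for x in(.53,.402):
        X=W[m&(abs(W[...,0]-x)<.04)]
        if len(X)>5: print(f,x,len(X),np.median(X,0).round(4),np.percentile(X,2,0).round(4),np.percentile(X,98,0).round(4))
cv2.imwrite('pics/e.png',b)
E
```

```text
12.55 [0.39942923 0.30762743 0.25614107] [ 0.02227396 -0.7873158  -1.7624437 ]
s4 0.53 131 [0.5245 0.275  0.0469] [0.518  0.2637 0.0338] [0.5459 0.2823 0.0525]
s4 0.402 193 [0.3953 0.3106 0.1071] [0.3857 0.2981 0.0935] [0.4132 0.3171 0.1121]
```

View pics/e.png

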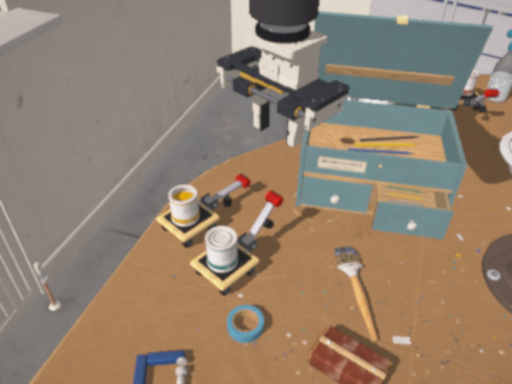

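The picture shows the yellow pot's lever down (barrel near 244,182), the teal pot's lever up (274,200), and the gripper clear above both.

```bash
python3 -c "
from plant import *
print(close_job())"
```

```text
the job is handed in; nothing more can be done
None
```

I pushed the yellow pot's brake lever fully down, then lifted the teal pot's lever fully up, and let go of both. I handed the job in at about 12.6 s with the gripper clear; the last camera measurement confirmed both lever positions, but no verdict was returned.

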